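# Humidity probe into a plaster test block

### The job

Swing the red cover lever on the plaster test block fully open, to its stop. Then take the orange-handled humidity probe from its blue holder and lower its rod upright into the bore, without ever touching the test block, its guide block or the lever with the probe, until the red ring on the rod is level with the top of the guide block. Finish while still holding the probe there, still and centred in the bore, and leave the tape, scraper and trowel where they lie.

Things in the scene. Friction and masses are not known exactly. Their poses are not given: they have to be found in the camera images.
- block: plaster test block (fixed), with all it carries: white board 190 x 190 x 8 mm under an off-white plaster block 150 x 150 x 70 mm, on top of it a dark steel guide block 60 mm (x) x 110 mm (y) x 20 mm high, centred, its top 98 mm above the work surface. Origin: centre of the board's underside; z up; it may stand left or right and yawed. The lever lies on top of the guide block.
- bore (a point): centre of the mouth of the round upright bore, in the plane of the guide block's top, in its middle. The bore is 22 mm in diameter and 75 mm deep (blind). Axes as the block's, z up.
- lever (a joint): angle of the red cover lever, 0 = shut (its disc lies over the bore), 1.6 rad = open against its stop. It swings level about an upright pin, clockwise seen from above as it opens, and stays where it is left (friction, about 0.6 N at the knob). It starts shut or nearly so (0 to 0.3).
- lever_pin (a point): on the lever's upright hinge axis, 40 mm from the bore's axis towards the block's +y, 6 mm above the guide block's top. Pin 20 mm in diameter, 12 mm high.
- lever_knob (a point): middle of the grip of the lever's upright black knob, 14 mm in diameter, 85 mm from the hinge axis, 22 mm above the guide block's top; the knob reaches 36 mm above that top and the flat red arm below it (16 mm wide, carrying a disc 32 mm in diameter 40 mm from the axis) ends 8 mm above it. Shut, it lies 45 mm from the bore towards the block's -y; open, it has swung by way of the block's -x side and points to the block's -x.
- probe: humidity probe (loose, 85 to 165 g), standing upright in the holder. Origin: centre of its round orange handle (26 mm in diameter, 70 mm long); z up along the probe. A steel rod 10 mm in diameter runs 90 mm down from the handle's underside.
- probe_tip (a point): lower end of the rod, on its axis, 125 mm below the handle's centre
- probe_mark (a point): middle of the red ring (4 mm high) round the rod, on its axis, 55 mm above the rod's tip and 70 mm below the handle's centre
- holder: blue probe holder (fixed): base 90 x 90 x 10 mm, four posts and a top plate 70 x 70 x 12 mm whose top is 105 mm above the work surface. The rod hangs through a 16 mm hole in its middle, and the handle's underside rests on the plate; the probe lifts straight out (raise it at least 90 mm). Origin: centre of its underside.
- tape: roll of white tape, 100 mm in diameter, 48 mm high, lying flat; a bystander. Origin: centre of its underside.
- scraper: flat scraper lying on the bench, 280 mm long, blade 65 mm wide; a bystander. Origin: middle of its length, on the bench.
- trowel: finishing trowel, steel blade 240 x 100 mm with a black handle 69 mm high at the top; a bystander. Origin: centre of its underside.
There are look-alikes about, which are no part of the job. There is more than one size of the probe; the job needs the smaller.

How it is judged:
By the outcome, as a careful person would: the job done as asked, in the order asked, and still so for the second after the job is handed in, while the arm keeps its last pose, push and grip.
It also fails if it takes over 67 s, if anything falls off the work surface, if the arm or the gripper's body presses on something with over 40 N, if the wrist force passes 120 N, or if a joint passes its speed limit or range.

### The arm

A 6-joint arm with a two-finger parallel gripper is mounted at the origin on the work surface. World frame = base frame: x ahead of the robot, y to its left, z up, the work surface at z = 0. Lengths are in m, angles in rad, forces in N, time in s.
With the tool pointing down it reaches from about 0.375 to 0.9 m from the base axis. Payload 3.1 kg.
Tool frame: the origin (TCP) lies between the finger pads; the fingertips stand 22 mm ahead of it and the grasp point (between the pads) lies 3 mm ahead of it; z points along the fingers, y is the direction in which the jaws open and shut (so a half turn about z gives the same grasp; the last joint's range is limited). The gripper opens to 87 mm and grips with 3 to 60 N. Pads are 19 mm wide; open, the fingers measure 117 mm over their backs; the gripper's body (75 mm by 190 mm) begins 51 mm behind the grasp point.
Start: joints at [-1.337, 0.527, 1.433, -0, 1.181, -0.178], TCP at [0.25, -0.573, 0.245] pointing down, gripper open.
Joint ranges: [-3.08, 3.08], [-0.75, 2.2], [0.22, 2.44], [-1.43, 4.57], [0, 2.65], [-2.85, 2.85]. Speed limits (rad/s): [2.79, 2.79, 3.14, 3.14, 3.14, 3.14].

### API

Orientations are given as a unit quaternion [x, y, z, w].
In Python, from rig import get_obs, camera, get_calibration, hand_in, search_frame gives the robot as it stands.
- The arm moves only by the shell command python3 -m jog 'ROWS' [FORCE]. ROWS is JSON, a list of rows, each an object with "grip": the closure in counts, from 0 (fully open) to 255 (shut); "travel": the shift along the world's x, y, z in cm, a list of three; "twist": the turn about the world's z in degrees. A call has 1 to 8 rows; each row shifts and turns the commanded pose from where the row before left it; what a row does not reach is not made up. A row lasts 1/10 s, in which the tool goes at most 50 mm and 8.59 degrees, less where a joint would pass 70% of its speed; a pose out of reach is approached as far as the arm can. A call is refused whole if a number of a shift passes 5 or a number of a turn 8.59, either way. A call with a gripper value outside its range is refused whole. The fingers move at their own pace and stop on an object; FORCE is the grip in N (left out, the last holds). Time passes only in rows, so rows that do not move let the fingers close. It gives the time, the measured TCP pose, the force and the opening at its end, in the units of the state.
- get_obs(): the state, without advancing time (a new reading comes with each control period).
- camera(name): name is "side" or "top"; returns the picture (400x640x3 uint8, red, green, blue); there is no depth.
- get_calibration(name): a dict with "fx", "fy", "cx", "cy" (pixels), "R" (3x3) and "t" (3): a world point X has camera coordinates R X + t. Camera axes: x right, y down, z forward; pixel columns grow to the right and rows downward; lengths in m; the calibration is good to about 2 mm. A picture is of the moment at which its call begins. get_calibration takes no time and is no camera call.
- hand_in(): hands the job in, once; it reports no verdict.
Trained networks look in the newest picture that a camera, given by its name, has taken for a name from the list of things; names that differ only in an ending like _2 or _b are one class to them, and where a whole thing is asked for, a point or a joint stands for the part that bears it (a point fixed in the world has none). Each returns a list of dicts, best first, with "p" (0 to 1); they miss things now and then, are a little off and sometimes report something else, mostly with a low value. They report only what shows in the picture. A call takes as long as a camera call. They do not tell look-alikes from the thing itself.
- search_frame(target, camera): "at" ([x, y, z] in m, in world coordinates, good to about 4 mm: the middle of the surface that is visible of it).
The state is a dict: "time": time; "q": joint angles; "joint_velocities": joint speeds; "joint_torque": joint torques, N m; "position": TCP position; "tool_rot": TCP orientation; "ft_force": force on the tool from outside, world axes, zero at the start; "moment": the same for the moment, N m; "grip_width": finger opening in m.
Only numpy, scipy, OpenCV 4.12 (cv2) and the standard library are available. Lean on these libraries where they do the work, as an engineer would, in place of code of your own. Each camera call takes 0.05 s, during which the arm holds its last target. There are 200 camera calls.

## Working session

There is one attempt and no reset: what is moved stays moved. The work goes in short steps, Python scripts to look and compute and a shell command to move; the robot and the scene stay as the last step left them, time stands still between calls to the robot, and variables do not carry over. Pictures are saved under pics/ and viewed, about 8 in all and at most 12, crops included, and the job is handed in when it is done.

```bash
mkdir -p pics
python3 - <<'E'
from rig import *
import cv2,numpy as np
o=get_obs();print(o)
for c in ("side","top"):
    im=camera(c);cv2.imwrite(f"pics/{c}0.png",im[:,:,::-1])
    k=get_calibration(c);print(c,k)
    R=np.array(k["R"]);t=np.array(k["t"])
    for n in ("block","bore","lever","lever_pin","lever_knob","probe","probe_mark","holder"):
        for d in search_frame(n,c)[:4]:
            p=R@np.array(d["at"])+t
            print(n,np.round(d["at"],4),round(d["p"],2),"px",np.round([k["fx"]*p[0]/p[2]+k["cx"],k["fy"]*p[1]/p[2]+k["cy"]]))
E
```

```text
{'time': 0.0, 'q': array([-1.33750911e+00,  5.28463003e-01,  1.43391283e+00, -1.28877839e-05,
        1.18140587e+00, -1.78472782e-01]), 'joint_velocities': array([-0.00016429, -0.00036615,  0.00108382, -0.0013122 , -0.00081595,
        0.00068957]), 'joint_torque': array([-5.03573665e-04, -4.40045357e+01, -1.76593155e+01,  6.33445289e-02,
        5.83299925e-02, -1.69665982e-04]), 'position': array([ 0.25001533, -0.57205629,  0.24357019]), 'tool_rot': array([ 9.78880379e-01,  2.04430933e-01, -3.59506887e-05, -1.09394963e-03]), 'ft_force': array([ 0.83591682, -1.13077415,  0.5956296 ]), 'moment': array([ 0.00880339, -0.00842842, -0.01112269]), 'grip_width': 0.08741326037886396}
side {'fx': 380.01349260218694, 'fy': 380.01349260218694, 'cx': 318.8257762815859, 'cy': 197.41675727834692, 'R': array([[ 0.99312728, -0.11674727,  0.0082633 ],
       [-0.05192548, -0.50278358, -0.86285133],
       [ 0.10489019,  0.85649212, -0.50539025]]), 't': array([-0.62919552,  0.14634023,  1.14833915])}
block [0.4671 0.4551 0.0048] 0.36 px [266. 171.]
bore [ 0.4883 -0.2712  0.0735] 0.79 px [273. 277.]

[... 804 characters left out ...]
 1.53505135])}
block [ 0.4841 -0.2086  0.1028] 0.68 px [390. 240.]
block [ 0.4892 -0.2056  0.0777] 0.64 px [388. 239.]
bore [ 0.4875 -0.2065  0.0755] 0.58 px [388. 240.]
lever [ 0.4824 -0.208   0.1082] 0.54 px [390. 241.]
lever_pin [ 0.4826 -0.2064  0.1027] 0.6 px [389. 241.]
lever_knob [ 0.4833 -0.2118  0.105 ] 0.66 px [391. 241.]
lever_knob [0.5252 0.159  0.1032] 0.23 px [277. 229.]
probe [0.5925 0.2839 0.2255] 0.63 px [231. 205.]
probe [0.5308 0.1709 0.1807] 0.44 px [270. 226.]
probe_mark [0.5931 0.2896 0.2223] 0.55 px [229. 205.]
probe_mark [0.5308 0.1702 0.1783] 0.43 px [271. 226.]
probe_mark [ 0.4875 -0.2057  0.0779] 0.36 px [388. 240.]
holder [0.5231 0.1597 0.1047] 0.81 px [276. 230.]
```

Run:
```python
import cv2,numpy as np
t=cv2.imread("pics/top0.png");s=cv2.imread("pics/side0.png")
a=cv2.resize(t[180:300,200:430],None,fx=3.4,fy=3.4,interpolation=cv2.INTER_CUBIC)[:,:782]
cv2.imwrite("pics/topc.png",a)
a=cv2.resize(s[110:320,190:400],None,fx=2.8,fy=2.8,interpolation=cv2.INTER_CUBIC)
cv2.imwrite("pics/sidec.png",a)
```

```text
(no output)
```

View pics/top0.png

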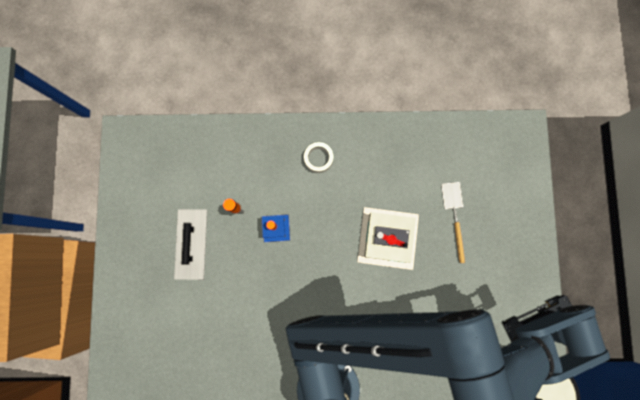

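View pics/topc.png

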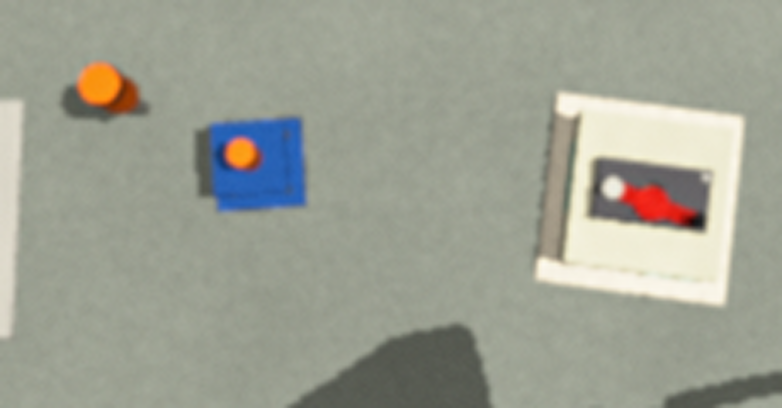

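View pics/sidec.png

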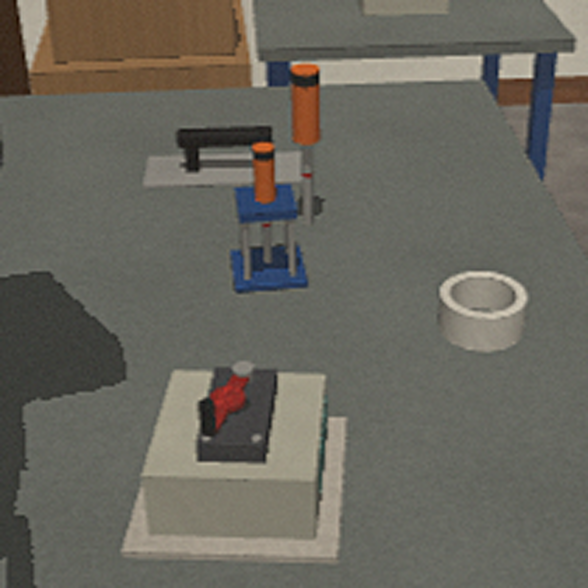

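The probes: the orange one in the blue holder (top px 270,226; side px 284,172) is short and thin. The one standing free at top px 231,205 / side px 299,148 is clearly larger and isn't in the holder, so it is the look-alike. The job needs the holder one, and the enlarged crops confirm this. The pin (white) is at top px 380,235 and the knob at about 403,244. So block +y is roughly world +y, and the lever opens towards world -x. Next I'll fit the silhouettes for accurate poses.

```bash
cat > fit.py <<'E'
import cv2,numpy as np
from rig import get_calibration
from scipy.optimize import minimize
K={c:get_calibration(c) for c in ("side","top")}
def proj(c,P):
    k=K[c];p=np.asarray(P)@np.array(k["R"]).T+np.array(k["t"])
    return np.c_[k["fx"]*p[:,0]/p[:,2]+k["cx"],k["fy"]*p[:,1]/p[:,2]+k["cy"]]
def box(w,d,z0,z1): return np.array([[x,y,z] for x in(-w/2,w/2) for y in(-d/2,d/2) for z in(z0,z1)])
def cyl(r,z0,z1):
    a=np.linspace(0,2*np.pi,48,endpoint=False);return np.array([[r*np.cos(t),r*np.sin(t),z] for t in a for z in(z0,z1)])
def place(P,x,y,a): c,s=np.cos(a),np.sin(a);return P@np.array([[c,s,0],[-s,c,0],[0,0,1]])+[x,y,0]
S=8
def render(c,parts,pose,win):
    x0,y0,x1,y1=win;m=np.zeros(((y1-y0)*S,(x1-x0)*S),np.uint8)
    for P in parts:
        h=cv2.convexHull(((proj(c,place(P,*pose))-[x0,y0]+.5)*S-.5).astype(np.float32))
        cv2.fillConvexPoly(m,np.round(h*16).astype(np.int32),255,shift=4)
    return cv2.resize(m,None,fx=1/S,fy=1/S,interpolation=cv2.INTER_AREA)/255.
def fit(parts,soft,x0,yaw=True):
    """soft: {cam:(win,alpha)}"""
    def f(v,each=False):
        p=(v[0],v[1],v[2] if yaw else 0)
        e=[np.abs(render(c,parts,p,w)-a).sum() for c,(w,a) in soft.items()]
        return e if each else sum(e)
    n=3 if yaw else 2;x=np.array(x0[:n],float)
    for st in (.012,.004):
        sim=np.vstack([x]+[x+st*np.eye(n)[i]*(4 if i==2 else 1) for i in range(n)])
        x=minimize(f,x,method="Nelder-Mead",options=dict(initial_simplex=sim,xatol=1e-4,fatol=.05)).x
    return x,f(x,True)
E
cat > m1.py <<'E'
from fit import *
im={c:cv2.imread(f"pics/{c}0.png").astype(float) for c in K}
def crop(c,w): return im[c][w[1]:w[3],w[0]:w[2]]
blk=[box(.19,.19,0,.008),box(.15,.15,.008,.078),box(.06,.11,.078,.098)]
W={"top":(350,200,425,275),"side":(225,230,325,315)}
def ablk(c):
    a=crop(c,W[c]);d=np.linalg.norm(a-np.median(a[:4].reshape(-1,3),0),axis=2)
    m=(d>(45 if c=="top" else 45)).astype(np.uint8)
    n,l,st,_=cv2.connectedComponentsWithStats(m);m=(l==1+st[1:,4].argmax()).astype(np.uint8)
    cs,_=cv2.findContours(m,cv2.RETR_EXTERNAL,cv2.CHAIN_APPROX_NONE);m=cv2.drawContours(m,cs,-1,1,-1);return m.astype(float)
A={c:(W[c],ablk(c)) for c in K}
for c in K: cv2.imwrite(f"pics/m_{c}.png",A[c][1]*255)
for sel in (["top"],["side"],["top","side"]): print("block",sel,fit(blk,{c:A[c] for c in sel},(.487,-.207,-.08)))
W2={"top":(258,214,284,240),"side":(270,155,298,190)}
def aor(c):
    a=crop(c,W2[c]);s=a[:,:,2]-a[:,:,0];return np.clip(s/np.percentile(s,98 if c=="side" else 97),0,1)*(s>20)
B={c:(W2[c],aor(c)) for c in K}
# orange only up to the black band; fit side horizontally & top
for sel in (["top"],["side"],["top","side"]): print("probe",sel,fit([cyl(.013,.105,.175)],{c:B[c] for c in sel},(.531,.165),False))
def hd(c,w):
    a=crop(c,w);m=((a[:,:,0]-a[:,:,2])>40)|((a[:,:,2]-a[:,:,0])>60)
    return m
W3={"top":(250,205,300,250),"side":(262,155,310,222)}
post=[box(.09,.09,0,.010),box(.07,.07,.093,.105),cyl(.013,.105,.175)]
# holder, top only (plate+base)
print("holder",fit(post,{"top":(W3["top"],hd("top",W3["top"]).astype(float))},(.525,.16,0.0)))
E
python3 m1.py
```

```text
block ['top'] (array([ 0.49558622, -0.21769808, -0.14454512]), [np.float64(357.8313725490196)])
block ['side'] (array([ 0.49419919, -0.20829246, -0.1395674 ]), [np.float64(1430.0627450980394)])
block ['top', 'side'] (array([ 0.49483699, -0.21110554, -0.14677726]), [np.float64(423.74117647058824), np.float64(1466.9058823529413)])
probe ['top'] (array([0.53601783, 0.17268616]), [np.float64(20.47219664050846)])
probe ['side'] (array([0.53389939, 0.17287359]), [np.float64(68.49719929141396)])
probe ['top', 'side'] (array([0.5344395 , 0.17190831]), [np.float64(21.37233715978122), np.float64(68.78938017945289)])
holder (array([0.5358147 , 0.17188913, 0.04768378]), [np.float64(50.682352941176475)])[ WARN:0@0.460] global loadsave.cpp:1063 imwrite_ Unsupported depth image for selected encoder is fallbacked to CV_8U.
```

```bash
cat > ov.py <<'E'
from fit import *
def overlay(c,img,items,win,f):
    """items: [(parts,pose)]"""
    x0,y0,x1,y1=win;a=cv2.resize(img[y0:y1,x0:x1],None,fx=f,fy=f,interpolation=cv2.INTER_CUBIC)
    for parts,pose,col in items:
        for P in parts:
            h=cv2.convexHull(((proj(c,place(P,*pose))-[x0,y0]+.5)*f-.5).astype(np.float32))
            cv2.polylines(a,[np.round(h*16).astype(np.int32)],True,col,1,cv2.LINE_AA,4)
    return a
E
python3 - <<'E'
from ov import *
import m1
blk,post=m1.blk,m1.post
B=(.495,-.2177,-.1445)
out=[]
for c,w1,w2 in (("top",(350,200,425,275),(245,200,300,255)),("side",(225,230,325,315),(250,140,320,225))):
    im=cv2.imread(f"pics/{c}0.png")
    pg=[cyl(.011,.098,.098),]
    a=overlay(c,im,[(blk+pg,B,(255,0,255))],w1,3.4 if c=="side" else 4)
    b=overlay(c,im,[(post,(.5358,.1719,.048),(255,0,255))],w2,5)
    m=m1.A[c][1].astype(np.uint8)*255;m=cv2.cvtColor(cv2.resize(m,None,fx=2,fy=2),cv2.COLOR_GRAY2BGR)
    h=300;row=[cv2.resize(i,(int(i.shape[1]*290/i.shape[0]),290)) for i in (a,b,m)]
    r=np.hstack(row)[:,:800];out.append(np.pad(r,((0,0),(0,800-r.shape[1]),(0,0))) if r.shape[1]<800 else r)
cv2.imwrite("pics/ov1.png",np.vstack(out))
E
```

```text
block ['top'] (array([ 0.49558622, -0.21769808, -0.14454512]), [np.float64(357.8313725490196)])
block ['side'] (array([ 0.49419919, -0.20829246, -0.1395674 ]), [np.float64(1430.0627450980394)])
block ['top', 'side'] (array([ 0.49483699, -0.21110554, -0.14677726]), [np.float64(423.74117647058824), np.float64(1466.9058823529413)])
probe ['top'] (array([0.53601783, 0.17268616]), [np.float64(20.47219664050846)])
probe ['side'] (array([0.53389939, 0.17287359]), [np.float64(68.49719929141396)])
probe ['top', 'side'] (array([0.5344395 , 0.17190831]), [np.float64(21.37233715978122), np.float64(68.78938017945289)])
holder (array([0.5358147 , 0.17188913, 0.04768378]), [np.float64(50.682352941176475)])[ WARN:0@0.310] global loadsave.cpp:1063 imwrite_ Unsupported depth image for selected encoder is fallbacked to CV_8U.
```

View pics/ov1.png

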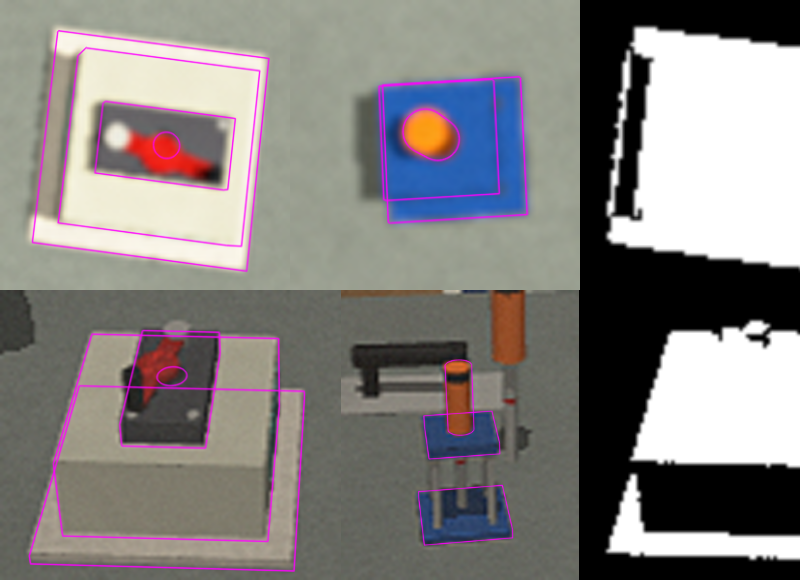

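The overlay shows the holder and probe fitting well: the handle's length and diameter match the small probe. The block masks lose the shaded faces, though, so I'll refine the block using hull masks.

```bash
cat > m2.py <<'E'
from fit import *
def load(t): return {c:cv2.imread(f"pics/{c}{t}.png").astype(float) for c in K}
W={"top":(345,195,430,280),"side":(215,225,335,325)}
BD=box(.19,.19,0,.008);PL=box(.15,.15,.008,.078);GD=box(.06,.11,.078,.098)
def run(im):
    w=W["top"];a=im["top"][w[1]:w[3],w[0]:w[2]];bg=np.median(a[:4].reshape(-1,3),0)
    # board: bright pixels, subpixel by x4 upsampling, hull
    u=cv2.resize(a,None,fx=4,fy=4,interpolation=cv2.INTER_LINEAR);g=u.min(2)
    m=(g>(bg.min()+235)/2).astype(np.uint8)
    n,l,st,_=cv2.connectedComponentsWithStats(m);m=(l==1+st[1:,4].argmax()).astype(np.uint8)
    pts=cv2.findNonZero(m);h=cv2.convexHull(pts);M=np.zeros_like(m);cv2.fillConvexPoly(M,h,1)
    T=cv2.resize(M.astype(float),None,fx=.25,fy=.25,interpolation=cv2.INTER_AREA)
    print("board top",fit([BD],{"top":(w,T)},(.495,-.21,-.12)))
    # plaster top faces / guide dark in top
    sub=u.max(2)<150; r=(u[:,:,2]-u[:,:,1]>60)
    m=((sub|r)&(M>0)).astype(np.uint8);m[:, :]*=1
    n,l,st,_=cv2.connectedComponentsWithStats(m)
    i=1+st[1:,4].argmax();h=cv2.convexHull(cv2.findNonZero((l==i).astype(np.uint8)));G=np.zeros_like(m);cv2.fillConvexPoly(G,h,1)
    T2=cv2.resize(G.astype(float),None,fx=.25,fy=.25,interpolation=cv2.INTER_AREA)
    print("guide top",fit([GD],{"top":(w,T2)},(.495,-.21,-.12)), st[i])
    w=W["side"];a=im["side"][w[1]:w[3],w[0]:w[2]];u=cv2.resize(a,None,fx=4,fy=4,interpolation=cv2.INTER_LINEAR)
    sat=u[:,:,2]-u[:,:,0];print("side bg",np.median(a[:4].reshape(-1,3),0),"face",im["side"][290,275],"board",im["side"][304,275])
    m=((u[:,:,2]>135)).astype(np.uint8)
    n,l,st,_=cv2.connectedComponentsWithStats(m);m=(l==1+st[1:,4].argmax()).astype(np.uint8)
    ys=int((247-w[1])*4);h=cv2.convexHull(cv2.findNonZero(m[ys:]));M=np.zeros_like(m);hh=h+[0,ys];cv2.fillConvexPoly(M,hh,1)
    cv2.imwrite("pics/ms.png",M*255)
    cs,_=cv2.findContours(m,cv2.RETR_EXTERNAL,cv2.CHAIN_APPROX_NONE);m=cv2.drawContours(m,cs,-1,1,-1)
    T3=cv2.resize(m.astype(float),None,fx=.25,fy=.25,interpolation=cv2.INTER_AREA);cut=22;w3=(w[0],w[1]+cut+4,w[2],w[3]);T3=T3[cut+4:]
    print("block side",fit([BD,PL],{"side":(w3,T3)},(.495,-.21,-.12)))
    print("both",fit([BD,PL],{"side":(w3,T3),},(.495,-.21,-.14)))
if __name__=="__main__":
    im=load("0");run(im)
    # probe: orange top disc in top view, side column
    t=im["top"];w=(258,214,284,240);a=t[w[1]:w[3],w[0]:w[2]];print(np.round(a[6:18,6:20,2]).astype(int))
    s=np.clip((a[:,:,2]-170)/(235-170.),0,1)*(a[:,:,0]<120)
    ys,xs=np.mgrid[w[1]:w[3],w[0]:w[2]];ct=[(xs*s).sum()/s.sum(),(ys*s).sum()/s.sum()];print("disc px",ct,s.sum())
    w=(270,150,300,190);a=im["side"][w[1]:w[3],w[0]:w[2]];s=np.clip((a[:,:,2]-a[:,:,0]-20)/60,0,1)
    ys,xs=np.mgrid[w[1]:w[3],w[0]:w[2]]
    from scipy.optimize import least_squares
    r=slice(10,22);cs=(xs[r]*s[r]).sum()/s[r].sum();rs=ys[r].mean();print("side col",cs,rs,s[r].sum(1))
    def f(v):
        A=proj("top",[[v[0],v[1],.175]])[0];L=proj("side",[[v[0],v[1],.11],[v[0],v[1],.17]])
        x=np.interp(rs,L[::-1,1],L[::-1,0]);return [A[0]-ct[0],A[1]-ct[1],x-cs]
    z=least_squares(f,[.535,.172]);print("probe",z.x,z.fun)
E
python3 m2.py
```

```text
board top (array([ 0.49676956, -0.21566533, -0.14540268]), [np.float64(31.438725490196077)])
guide top (array([ 0.49619422, -0.21213395, -0.10494702]), [np.float64(46.14411764705882)]) [ 113  127  141   85 8830]
side bg [ 95. 103. 101.] face [105. 122. 125.] board [138. 153. 162.]
block side (array([ 0.48276772, -0.10841539, -0.14983457]), [np.float64(933.0)])
both (array([ 0.48263634, -0.10832588, -0.14910815]), [np.float64(932.9019607843138)])
[[ 39  38  39  57  99 143 166 163 134  92  54  40  37  39]
 [ 36  35  59 120 192 239 249 248 229 184 116  56  38  35]
 [ 29  37 105 195 247 254 255 254 254 246 179  94  48  38]
 [ 26  47 144 239 254 253 252 252 253 253 216 134  72  47]
 [ 22  61 166 248 254 251 251 251 252 253 233 162 103  65]
 [ 22  64 174 250 254 251 250 251 252 253 234 171 122  82]
 [ 23  52 154 244 255 253 252 252 253 249 213 158 127  89]
 [ 23  34 108 201 248 254 254 254 251 230 175 138 117  81]
 [ 28  21  55 121 186 231 246 242 218 175 139 126  98  62]
 [ 36  27  26  50  93 140 167 166 147 128 115 103  73  48]
 [ 38  37  34  33  43  58  73  79  83  83  79  68  49  40]
 [ 42  39  39  39  39  37  40  41  47  51  48  43  39  39]]
disc px [np.float64(270.37776467118846), np.float64(224.51017398997345)] 52.16923076923077
side col 285.1081775700934 165.5 [ 5.58333333 10.18333333  8.03333333  7.71666667  3.91666667  0.
  0.          6.31666667  7.6         7.41666667  7.28333333  7.28333333]
probe [0.53699489 0.17106599] [ 0.0045534  -0.52241129 -0.56036525]
```

```bash
cat > m3.py <<'E'
from fit import *
from scipy.ndimage import map_coordinates
def rect(w,d,z):
    q=np.array([[-w/2,-d/2,z],[w/2,-d/2,z],[w/2,d/2,z],[-w/2,d/2,z]]);t=np.linspace(.06,.94,60)[:,None]
    return [q[i]*(1-t)+q[(i+1)%4]*t for i in range(4)]
ED=rect(.19,.19,.008)+rect(.15,.15,.078)+rect(.06,.11,.098)
# edges: 0 -y,1 +x,2 +y,3 -x
USE={"top":[0,1,2,3,4,5,6,7,8,9,10,11],"side":[0,1,5,6,7,8,9,10,3]}
def grad(img,s):
    g=[cv2.GaussianBlur(img[:,:,i],(0,0),s) for i in range(3)]
    return np.sqrt(sum(cv2.Sobel(x,cv2.CV_64F,1,0)**2+cv2.Sobel(x,cv2.CV_64F,0,1)**2 for x in g))
def score(v,G,ids=None):
    e=0
    for c,g in G.items():
        for i in USE[c]:
            p=proj(c,place(ED[i],*v));q=map_coordinates(g,[p[:,1],p[:,0]],order=1)
            e-=np.sqrt(q).mean()
    return e
def fitblk(im,x0,cams):
    x=np.array(x0)
    for s in (2.,1.,.7):
        G={c:grad(im[c],s) for c in cams}
        sim=np.vstack([x,x+[.005*s,0,0],x+[0,.005*s,0],x+[0,0,.02*s]])
        r=minimize(score,x,args=(G,),method="Nelder-Mead",options=dict(initial_simplex=sim,xatol=1e-5,fatol=1e-4));x=r.x
    return x,r.fun
if __name__=="__main__":
    im={c:cv2.imread(f"pics/{c}0.png").astype(float) for c in K}
    for cams in (["top"],["side"],["top","side"]):
        for x0 in ((.4968,-.2157,-.145),(.494,-.21,-.11)): print(cams,fitblk(im,x0,cams))
    x,_=fitblk(im,(.4968,-.2157,-.145),["top","side"])
    from ov import overlay
    c,s=np.cos(x[2]),np.sin(x[2]);R=np.array([[c,-s],[s,c]])
    pin=x[:2]+R@[0,.04]
    # lever angle: red disc centroid in top
    u=im["top"];m=(u[:,:,2]-u[:,:,1]>90);m[:, :350]=0;m[:, 430:]=0
    ys,xs=np.nonzero(m);k=K["top"];d=np.array(k["R"]).T@[(xs.mean()-k["cx"])/k["fx"],(ys.mean()-k["cy"])/k["fy"],1];o=-np.array(k["R"]).T@k["t"]
    P=o+d*(.106-o[2])/d[2];v=R.T@(P[:2]-pin);th=np.arctan2(-v[0],-v[1]);print("pin",pin,"red",P,"lever",th,np.linalg.norm(v))
    kn=pin+R@[-.085*np.sin(th),-.085*np.cos(th)];print("knob",kn,"bore",x[:2],"open knob",pin+R@[-.085*np.sin(1.6),-.085*np.cos(1.6)])
    parts=[BD for BD in (box(.19,.19,0,.008),box(.15,.15,.008,.078),box(.06,.11,.098,.098),cyl(.011,.098,.098),cyl(.01,.098,.11)+[0,.04,0])]
    lev=[cyl(.007,.106,.134)]
    a=overlay("top",u.astype(np.uint8),[(parts,x,(255,0,255)),(lev,(*kn,0),(0,255,255))],W:=(345,195,430,280),6)
    b=overlay("side",im["side"].astype(np.uint8),[(parts,x,(255,0,255)),(lev,(*kn,0),(0,255,255))],(225,235,320,315),4)
    a=cv2.resize(a,(400,400));b=cv2.resize(b,(400,337));cv2.imwrite("pics/ov2.png",np.hstack([a,np.pad(b,((0,63),(0,0),(0,0)))]))
E
python3 m3.py
```

```text
['top'] (array([ 0.49603808, -0.21305241, -0.14755229]), np.float64(-201.59134654589013))
['top'] (array([ 0.49603792, -0.21305275, -0.14754631]), np.float64(-201.59134791105348))
['side'] (array([ 0.49484935, -0.2143586 , -0.14143122]), np.float64(-135.8497983295999))
['side'] (array([ 0.49484929, -0.21435809, -0.14143787]), np.float64(-135.8497923213426))
['top', 'side'] (array([ 0.49526399, -0.21370824, -0.14384165]), np.float64(-335.68022528861854))
['top', 'side'] (array([ 0.49526361, -0.21370833, -0.14384741]), np.float64(-335.6802237977611))
pin [ 0.50099783 -0.17412133] red [ 0.48579788 -0.21551891  0.106     ] lever 0.2080468349046687 0.04409986133789945
knob [ 0.47170078 -0.25391283] bore [ 0.49526399 -0.21370824] open knob [ 0.41726731 -0.15948578]
```

View pics/ov2.png

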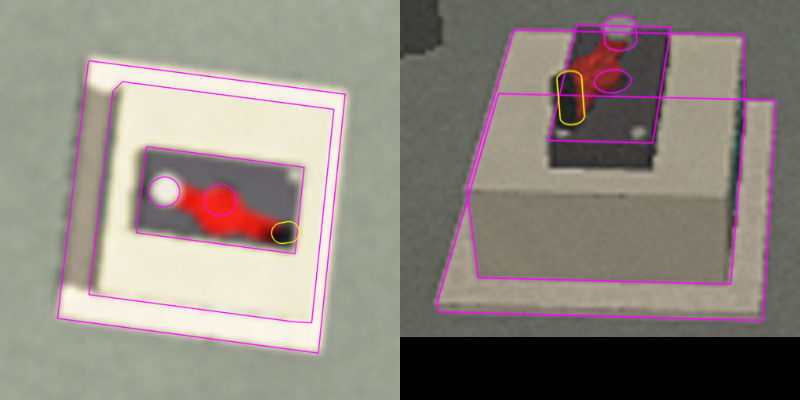

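The overlay matches well: bore at about (0.495, -0.214), yaw -0.144, lever at about 0.25 rad, with the knob near (0.470, -0.253). I'll move over the knob with the jaws tangential.

```bash
python3 -m jog '[{"grip":0,"travel":[2.7,3.9,0],"twist":8.4},{"grip":0,"travel":[2.7,3.9,0],"twist":8.4},{"grip":0,"travel":[2.7,3.9,0],"twist":8.4},{"grip":0,"travel":[2.7,3.9,0],"twist":8.4},{"grip":0,"travel":[2.7,3.9,0],"twist":8.4},{"grip":0,"travel":[2.7,3.9,0],"twist":0},{"grip":0,"travel":[2.7,3.9,0],"twist":0},{"grip":0,"travel":[2.7,3.9,0],"twist":0}]' 8
python3 -m jog '[{"grip":0,"travel":[0,0,0],"twist":0},{"grip":0,"travel":[0,0,0],"twist":0},{"grip":0,"travel":[0,0,0],"twist":0}]'; python3 -c "
from rig import get_obs;o=get_obs();print(o['q'])"
```

```text
time: 1.7
position: [0.4671, -0.2591, 0.2448]
tool_rot: [0.841, 0.542, 0.0, 0.0]
ft_force: [1.2, -0.5, -0.3]
grip_width: 0.0873
time: 2.0
position: [0.4659, -0.2616, 0.2446]
tool_rot: [0.841, 0.541, -0.0, 0.0]
ft_force: [-0.4, 0.0, 0.4]
grip_width: 0.0871
[-7.20530828e-01  4.05623809e-01  1.65993351e+00 -6.13171913e-04
  1.07557269e+00 -2.93726466e-01]
```

```bash
python3 -m jog '[{"grip":0,"travel":[0.3,0.9,-3.7],"twist":0},{"grip":0,"travel":[0,0,-3.7],"twist":0},{"grip":0,"travel":[0,0,-2.5],"twist":0},{"grip":0,"travel":[0,0,-1.3],"twist":0},{"grip":0,"travel":[0,0,0],"twist":0},{"grip":0,"travel":[0,0,0],"twist":0}]'
python3 - <<'E'
from ov import *
from rig import camera
out=[]
for c,w in (("top",(330,180,450,290)),("side",(210,190,330,300))):
    im=camera(c)[:,:,::-1].copy();cv2.imwrite(f"pics/{c}1.png",im);out.append(cv2.resize(im[w[1]:w[3],w[0]:w[2]],(400,367),interpolation=cv2.INTER_CUBIC))
cv2.imwrite("pics/v1.png",np.hstack(out))
E
```

```text
time: 2.6
position: [0.4688, -0.2532, 0.1327]
tool_rot: [0.841, 0.541, -0.0, 0.0]
ft_force: [0.5, 0.4, 1.1]
grip_width: 0.087
```

View pics/v1.png

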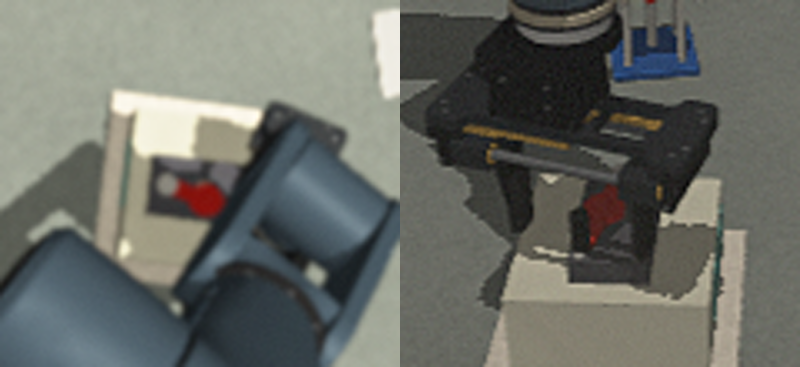

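The knob stands between the open fingers (side crop, about 580,230). Closing gently.

```bash
python3 -m jog '[{"grip":255,"travel":[0,0,0],"twist":0},{"grip":255,"travel":[0,0,0],"twist":0},{"grip":255,"travel":[0,0,0],"twist":0},{"grip":255,"travel":[0,0,0],"twist":0},{"grip":255,"travel":[0,0,0],"twist":0},{"grip":255,"travel":[0,0,0],"twist":0},{"grip":255,"travel":[0,0,0],"twist":0},{"grip":255,"travel":[0,0,0],"twist":0}]' 8
```

```text
time: 3.5
position: [0.4692, -0.2517, 0.1325]
tool_rot: [0.841, 0.542, -0.0, -0.0]
ft_force: [-0.9, 1.0, -0.8]
grip_width: 0.0311
```

Run:
```python
from rig import get_obs
import numpy as np
o=get_obs();print(o["position"],o["grip_width"],o["ft_force"])
pin=np.array([.501,-.1741]);yaw=-.144
p=o["position"][:2]-pin
c,s=np.cos(yaw),np.sin(yaw);v=np.array([[c,s],[-s,c]])@p
th=np.arctan2(-v[0],-v[1]);r=np.linalg.norm(v);print("theta",th,"r",r)
R=np.array([[c,-s],[s,c]])
ths=np.append(np.arange(th,1.6,.14),1.6)
P=np.array([pin+R@[-r*np.sin(t),-r*np.cos(t)] for t in ths]);print(np.round(np.diff(P,axis=0)*100,2),P[-1],np.degrees(np.diff(ths)))
```

```text
[ 0.46917441 -0.25168234  0.13249628] 0.031146935528909053 [-0.92557604  0.9610219  -0.7999941 ]
theta 0.24528293609427657 r 0.08385635064094789
[[-1.05  0.52]
 [-0.97  0.66]
 [-0.87  0.79]
 [-0.75  0.9 ]
 [-0.61  1.  ]
 [-0.47  1.08]
 [-0.31  1.13]
 [-0.15  1.16]
 [ 0.01  1.17]
 [ 0.1   0.79]] [ 0.41839833 -0.15964828] [8.02140913 8.02140913 8.02140913 8.02140913 8.02140913 8.02140913
 8.02140913 8.02140913 8.02140913 5.42688801]
```

```bash
python3 -m jog '[{"grip":255,"travel":[0,0,0],"twist":0},{"grip":255,"travel":[0,0,0],"twist":0},{"grip":255,"travel":[0,0,0],"twist":0},{"grip":255,"travel":[0,0,0],"twist":0},{"grip":255,"travel":[0,0,0],"twist":0}]'
```

```text
time: 4.0
position: [0.4691, -0.2517, 0.1325]
tool_rot: [0.841, 0.542, -0.0, -0.0]
ft_force: [0.4, -0.6, 0.3]
grip_width: 0.0137
```

Gripped at 13.7 mm, which is the knob's diameter. I'll swing along the arc with the wrist following, in two calls.

```bash
python3 -m jog '[{"grip":255,"travel":[-1.05,0.52,0],"twist":-8},{"grip":255,"travel":[-0.97,0.66,0],"twist":-8},{"grip":255,"travel":[-0.87,0.79,0],"twist":-8},{"grip":255,"travel":[-0.75,0.9,0],"twist":-8},{"grip":255,"travel":[0,0,0],"twist":0},{"grip":255,"travel":[0,0,0],"twist":0}]'
```

```text
time: 4.6
position: [0.4325, -0.2232, 0.1325]
tool_rot: [0.957, 0.291, -0.0, -0.0]
ft_force: [-2.3, -0.6, -0.8]
grip_width: 0.0135
```

```bash
python3 -m jog '[{"grip":255,"travel":[-0.61,1.0,0],"twist":-8},{"grip":255,"travel":[-0.47,1.08,0],"twist":-8},{"grip":255,"travel":[-0.31,1.13,0],"twist":-8},{"grip":255,"travel":[-0.15,1.16,0],"twist":-8},{"grip":255,"travel":[0.01,0.6,0],"twist":-4},{"grip":255,"travel":[0,0,0],"twist":0},{"grip":255,"travel":[0,0,0],"twist":0}]'
```

```text
time: 5.3
position: [0.417, -0.1731, 0.1325]
tool_rot: [1.0, -0.019, -0.001, -0.0]
ft_force: [-3.5, -0.3, 1.6]
grip_width: 0.0138
```

```bash
python3 -m jog '[{"grip":255,"travel":[0.05,0.5,0],"twist":-3},{"grip":255,"travel":[0.05,0.4,0],"twist":-3},{"grip":255,"travel":[0,0,0],"twist":0},{"grip":255,"travel":[0,0,0],"twist":0}]'; python3 -m jog '[{"grip":255,"travel":[0.03,0.2,0],"twist":-1},{"grip":255,"travel":[0,0,0],"twist":0},{"grip":255,"travel":[0,0,0],"twist":0}]';python3 -m jog '[{"grip":255,"travel":[0.03,0.2,0],"twist":-1},{"grip":255,"travel":[0,0,0],"twist":0},{"grip":255,"travel":[0,0,0],"twist":0}]'
```

```text
time: 5.7
position: [0.4176, -0.164, 0.1324]
tool_rot: [0.997, -0.072, -0.001, -0.001]
ft_force: [-3.7, 0.6, 3.0]
grip_width: 0.0134
time: 6.0
position: [0.418, -0.1621, 0.1324]
tool_rot: [0.997, -0.081, -0.001, -0.0]
ft_force: [-5.2, 0.8, 3.3]
grip_width: 0.0139
time: 6.3
position: [0.4183, -0.1602, 0.1324]
tool_rot: [0.996, -0.09, -0.001, -0.0]
ft_force: [-4.8, 1.2, 3.0]
grip_width: 0.0136
```

```bash
python3 -m jog '[{"grip":255,"travel":[0.06,0.2,0],"twist":-1},{"grip":255,"travel":[0,0,0],"twist":0},{"grip":255,"travel":[0,0,0],"twist":0}]'; python3 -m jog '[{"grip":255,"travel":[0.06,0.2,0],"twist":-1},{"grip":255,"travel":[0,0,0],"twist":0},{"grip":255,"travel":[0,0,0],"twist":0}]'
```

```text
time: 6.6
position: [0.4185, -0.1596, 0.1324]
tool_rot: [0.995, -0.098, -0.001, 0.001]
ft_force: [-8.7, -5.8, 1.8]
grip_width: 0.0139
time: 6.9
position: [0.4187, -0.1593, 0.1324]
tool_rot: [0.994, -0.105, -0.002, 0.002]
ft_force: [-11.7, -12.4, 1.5]
grip_width: 0.0134
```

The lever is at its stop: position stalled at y=-0.1595, right where 1.6 rad was predicted, with force rising. I'll relax the push, open, rise and look.

```bash
python3 -m jog '[{"grip":255,"travel":[-0.08,-0.2,0],"twist":0},{"grip":0,"travel":[0,0,0],"twist":0},{"grip":0,"travel":[0,0,0],"twist":0},{"grip":0,"travel":[0,0,0],"twist":0},{"grip":0,"travel":[0,0,0],"twist":0},{"grip":0,"travel":[0,0,0],"twist":0},{"grip":0,"travel":[0,0,0],"twist":0}]'; python3 -m jog '[{"grip":0,"travel":[0,0,2],"twist":0},{"grip":0,"travel":[0,0,4],"twist":0},{"grip":0,"travel":[0,0,4.5],"twist":0},{"grip":0,"travel":[0,0,4.5],"twist":0},{"grip":0,"travel":[1.5,4.5,1],"twist":0},{"grip":0,"travel":[1.5,4.5,0],"twist":0},{"grip":0,"travel":[1.5,4.5,0],"twist":0},{"grip":0,"travel":[1.5,4.5,0],"twist":0}]'; python3 -m jog '[{"grip":0,"travel":[1.5,4.5,0],"twist":0},{"grip":0,"travel":[1.5,4.5,0],"twist":0},{"grip":0,"travel":[1.4,4,0],"twist":0},{"grip":0,"travel":[0,0,0],"twist":0},{"grip":0,"travel":[0,0,0],"twist":0}]'
```

```text
time: 7.6
position: [0.4197, -0.1583, 0.1326]
tool_rot: [0.994, -0.108, 0.0, 0.0]
ft_force: [0.3, 1.1, 0.7]
grip_width: 0.0539
time: 8.4
position: [0.4797, 0.0234, 0.2929]
tool_rot: [0.994, -0.108, 0.001, 0.0]
ft_force: [0.6, -0.4, -0.2]
grip_width: 0.0869
time: 8.9
position: [0.523, 0.1524, 0.2921]
tool_rot: [0.994, -0.107, -0.0, 0.0]
ft_force: [-0.2, 0.2, -0.7]
grip_width: 0.0865
```

Run:
```python
from ov import *
from m3 import fitblk
from rig import camera,get_obs
im={}
for c in K:
    im[c]=camera(c)[:,:,::-1].astype(float);cv2.imwrite(f"pics/{c}2.png",im[c])
try: print(fitblk(im,(.4953,-.2137,-.144),["top","side"]),fitblk(im,(.4953,-.2137,-.144),["side"]))
except Exception as e: print(e)
x=(.4953,-.2137,-.144)
parts=[box(.15,.15,.008,.078),box(.06,.11,.098,.098),cyl(.011,.098,.098),cyl(.01,.098,.11)+[0,.04,0]]
def at(th,r,P): return P+[-r*np.sin(th),.04-r*np.cos(th),0]
lev=[at(1.6,.085,cyl(.007,.106,.134)),at(1.6,.04,cyl(.016,.106,.106))]
out=[]
for c,w in (("top",(345,195,430,280)),("side",(215,225,325,315))):
    a=overlay(c,im[c].astype(np.uint8),[(parts,x,(255,0,255)),(lev,x,(0,255,255))],w,6);out.append(cv2.resize(a,(400,int(a.shape[0]*400/a.shape[1]))))
h=400;cv2.imwrite("pics/v2.png",np.hstack([np.pad(o,((0,h-o.shape[0]),(0,0),(0,0))) for o in out]))
print(get_obs()["q"])
```

```text
(array([ 0.49534322, -0.21358512, -0.14612995]), np.float64(-329.8239137014032)) (array([ 0.49497061, -0.2141099 , -0.14468991]), np.float64(-132.11889194142248))
[ 7.57722085e-02  3.63700908e-01  1.57717075e+00 -5.24527203e-04
  1.20202690e+00  1.86375987e+00][ WARN:0@0.832] global loadsave.cpp:1063 imwrite_ Unsupported depth image for selected encoder is fallbacked to CV_8U.
```

View pics/v2.png

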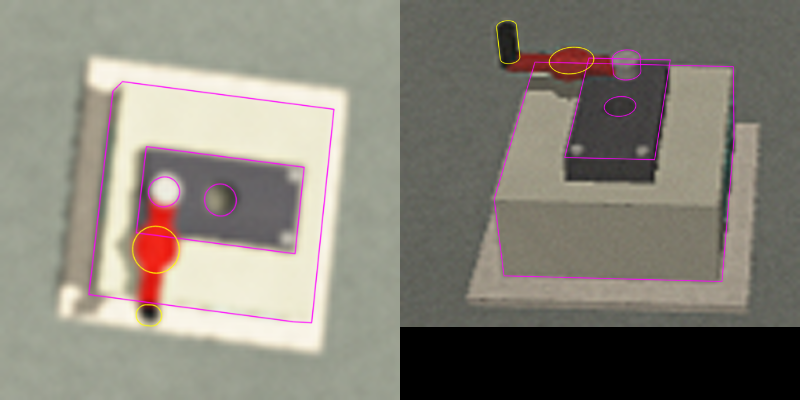

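The lever is on the 1.6 rad overlay in both views and the bore is uncovered, centred on the magenta circle. Next I'll go above the probe, turning the jaws so the gripper body stays clear of the big look-alike.

```bash
python3 -m jog '[{"grip":0,"travel":[0.35,0.45,0],"twist":8.4},{"grip":0,"travel":[0.35,0.45,0],"twist":8.4},{"grip":0,"travel":[0.35,0.45,0],"twist":8.4},{"grip":0,"travel":[0.3,0.5,0],"twist":8.4},{"grip":0,"travel":[0,0,0],"twist":0},{"grip":0,"travel":[0,0,0],"twist":0},{"grip":0,"travel":[0,0,0],"twist":0}]'
```

```text
time: 9.7
position: [0.5367, 0.1692, 0.2925]
tool_rot: [0.983, 0.182, -0.0, 0.0]
ft_force: [-0.6, 0.7, 0.0]
grip_width: 0.0869
```

```bash
python3 -m jog '[{"grip":0,"travel":[0,0.2,-3.7],"twist":0},{"grip":0,"travel":[0,0,-3.7],"twist":0},{"grip":0,"travel":[0,0,-3.7],"twist":0},{"grip":0,"travel":[0,0,-2.2],"twist":0},{"grip":0,"travel":[0,0,-1],"twist":0},{"grip":0,"travel":[0,0,0],"twist":0},{"grip":0,"travel":[0,0,0],"twist":0}]'
python3 - <<'E'
from ov import *
from rig import camera
im=camera("side")[:,:,::-1].copy();cv2.imwrite("pics/side3.png",im)
cv2.imwrite("pics/v3.png",cv2.resize(im[100:220,220:360],(560,480),interpolation=cv2.INTER_CUBIC))
E
```

```text
time: 10.4
position: [0.5379, 0.1721, 0.1505]
tool_rot: [0.983, 0.184, 0.001, 0.0]
ft_force: [0.3, -0.8, 1.1]
grip_width: 0.087
```

View pics/v3.png

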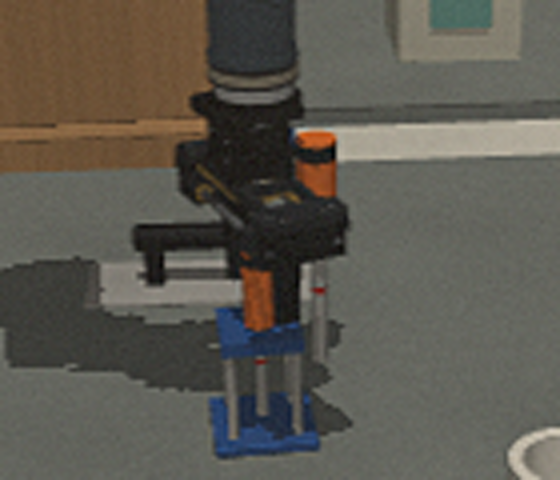

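The small handle sits between the fingers (crop about 258,295) and the big probe is untouched. Closing.

```bash
python3 -m jog '[{"grip":255,"travel":[0,0,0],"twist":0},{"grip":255,"travel":[0,0,0],"twist":0},{"grip":255,"travel":[0,0,0],"twist":0},{"grip":255,"travel":[0,0,0],"twist":0},{"grip":255,"travel":[0,0,0],"twist":0},{"grip":255,"travel":[0,0,0],"twist":0},{"grip":255,"travel":[0,0,0],"twist":0},{"grip":255,"travel":[0,0,0],"twist":0}]' 30;python3 -m jog '[{"grip":255,"travel":[0,0,0],"twist":0},{"grip":255,"travel":[0,0,0],"twist":0},{"grip":255,"travel":[0,0,0],"twist":0},{"grip":255,"travel":[0,0,0],"twist":0}]'
```

```text
time: 11.25
position: [0.537, 0.1722, 0.1495]
tool_rot: [0.983, 0.184, -0.0, -0.0]
ft_force: [0.6, 0.1, -0.4]
grip_width: 0.0316
time: 11.65
position: [0.5369, 0.1722, 0.1495]
tool_rot: [0.983, 0.184, -0.0, -0.0]
ft_force: [0.6, 0.5, -0.8]
grip_width: 0.0253
```

```bash
python3 -m jog '[{"grip":255,"travel":[0,0,1],"twist":0},{"grip":255,"travel":[0,0,2],"twist":0},{"grip":255,"travel":[0,0,2.5],"twist":0},{"grip":255,"travel":[0,0,2.5],"twist":0},{"grip":255,"travel":[0,0,2.5],"twist":0},{"grip":255,"travel":[0,0,2.5],"twist":0},{"grip":255,"travel":[0,0,2],"twist":0},{"grip":255,"travel":[0,0,1],"twist":0}]'; python3 -m jog '[{"grip":255,"travel":[-0.3,-2,0],"twist":0},{"grip":255,"travel":[-0.4,-3,0],"twist":0},{"grip":255,"travel":[-0.4,-3.5,0],"twist":0},{"grip":255,"travel":[-0.4,-3.5,0],"twist":0},{"grip":255,"travel":[-0.4,-3.5,0],"twist":0},{"grip":255,"travel":[-0.4,-3.5,0],"twist":0},{"grip":255,"travel":[-0.4,-3.5,0],"twist":0},{"grip":255,"travel":[-0.3,-3.5,0],"twist":0}]'; python3 -m jog '[{"grip":255,"travel":[-0.3,-3.5,0],"twist":0},{"grip":255,"travel":[-0.3,-3.5,0],"twist":0},{"grip":255,"travel":[-0.3,-2.5,0],"twist":0},{"grip":255,"travel":[-0.2,-1.5,0],"twist":0},{"grip":255,"travel":[0,-0.8,0],"twist":0},{"grip":255,"travel":[0,0,0],"twist":0},{"grip":255,"travel":[0,0,0],"twist":0},{"grip":255,"travel":[0,0,0],"twist":0}]'
```

```text
time: 12.45
position: [0.5377, 0.1723, 0.3123]
tool_rot: [0.983, 0.184, 0.002, 0.0]
ft_force: [1.0, 0.4, -1.1]
grip_width: 0.0253
time: 13.25
position: [0.5061, -0.089, 0.3093]
tool_rot: [0.983, 0.184, -0.0, -0.0]
ft_force: [0.7, 0.2, -1.7]
grip_width: 0.0254
time: 14.05
position: [0.496, -0.2045, 0.3095]
tool_rot: [0.983, 0.185, -0.0, -0.0]
ft_force: [0.1, 0.1, 0.1]
grip_width: 0.0256
```

Run:
```python
from ov import *
from rig import camera,get_obs
o=get_obs();x,y,z=o["position"];zc=z-.0095
im={c:camera(c)[:,:,::-1].copy() for c in K}
for c in K: cv2.imwrite(f"pics/{c}4.png",im[c])
pr=[cyl(.013,zc-.035,zc+.035),cyl(.005,zc-.125,zc-.035),cyl(.005,zc-.072,zc-.068)]
print(proj("side",[[x,y,zc-.035],[x,y,zc-.07],[x,y,zc-.125]]),zc-.125)
a=overlay("side",im["side"],[(pr,(x,y,0),(255,0,255))],(230,140,330,260),4)
b=cv2.resize(im["top"][190:290,340:440],(400,400))
cv2.imwrite("pics/v4.png",np.hstack([a,np.pad(b,((0,80),(0,0),(0,0)))]))
```

```text
[[271.69685107 195.1718731 ]
 [272.49308239 207.84135325]
 [273.68354873 226.78382564]] 0.17501870961203692
```

View pics/v4.png

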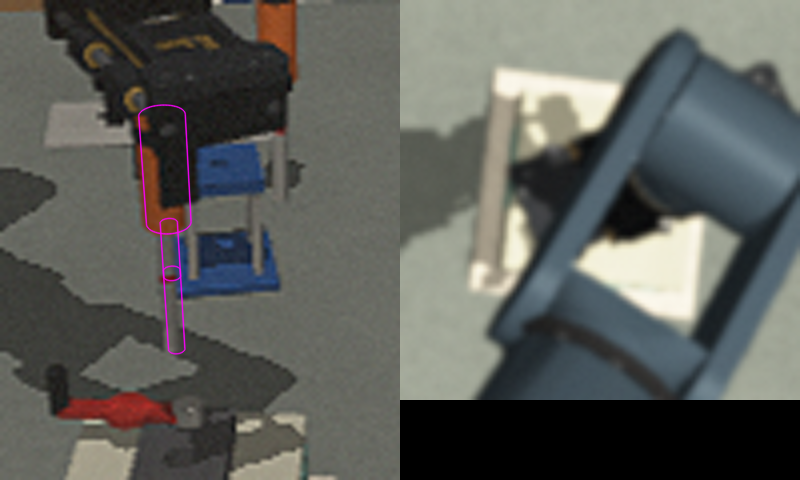

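The probe hangs upright and the overlay fits within about 1 px, with the ring at crop (171,278). I'll measure the residuals at subpixel level.

```bash
cat > m5.py <<'E'
from fit import *
import sys
def meas(img,x,y,zc,v=1):
    """ring centroid & rod edge mid offsets in side view vs model"""
    img=img.astype(float);r=img[:,:,2]-img[:,:,1]
    u,w=proj("side",[[x,y,zc-.07]])[0];U,V=int(round(u)),int(round(w))
    s=np.clip(r[V-5:V+6,U-4:U+5]-12,0,None);yy,xx=np.mgrid[V-5:V+6,U-4:U+5]
    ring=np.array([(xx*s).sum(),(yy*s).sum()])/s.sum()
    if v: print(np.round(r[V-5:V+6,U-4:U+5]).astype(int))
    # template: visible ring is front surface of ring
    f=proj("side",[[x,y-.005,zc-.07]])[0]
    print("ring px",ring,"model front",f,"diff",ring-f)
    return ring-f
if __name__=="__main__":
    img=cv2.imread(f"pics/side{sys.argv[1]}.png");x,y,z,dz=map(float,sys.argv[2:6]);meas(img,x,y,z-dz)
    g=img.astype(float)
    for zz in np.arange(.04,.125,.01):
        u,w=proj("side",[[x,y,z-dz-zz]])[0];V=int(round(w));U=int(round(u));print(round(zz,3),V,round(u,2),g[V,U-6:U+7].sum(1).astype(int)//3)
E
python3 m5.py 4 .496 -.2045 .3095 .0095
python3 - <<'E'
from fit import *
p=np.array([.495,-.21,.24]);a=proj("side",[p])[0]
for i in range(3): print(proj("side",[p+np.eye(3)[i]*.001])[0]-a)
E
```

```text
[[ -1   0   0   6   3  -2 -24 -26 -20]
 [ -3   0   2   3   3  -5 -20 -28 -27]
 [ -5   0   3   3   4  -6 -24 -27 -22]
 [ -1  -1   1   3   3  -5 -22 -24 -29]
 [ -2   2   0   3   3  -7 -26 -29 -28]
 [  0  -1  -1  -4  -2  12 -13 -27 -29]
 [ -1  17  58  69  79  58 -10 -24 -28]
 [ -3   6  38  59  48   6 -22 -26 -28]
 [ -2  -4  -3  -4  -2  -3 -18 -27 -25]
 [ -1  -4   0   3   3   5 -20 -35 -32]
 [ -5  -2   2   4   4   3 -10 -20 -20]]
ring px [271.34242424 209.33030303] model front [272.51742801 208.95235428] diff [-1.17500376  0.37794875]
0.04 197 271.81 [ 85  71  74  71  75  69  75  68  67  76  83 108  96]
0.05 201 272.04 [101  99  99  90  86  86  85  73  67  73  65  96 104]
0.06 204 272.27 [ 97 100 106  90  82  91  85  71  73  72  63 101 107]
0.07 208 272.49 [ 98 100 104  90  84  92  89  70  74  77  70 103 108]
0.08 211 272.71 [ 96 102  96  89  92  96  79  74  76  75  70  72  69]
0.09 215 272.93 [101 102 104  90  84  93  84  99 112 108 112 103 103]
0.1 218 273.15 [106 101 105  93  88  90  80  83  99 101 106 101 100]
0.11 222 273.36 [ 59  59  59  59  94  96  84  66  53  55  91 102 100]
0.12 225 273.58 [56 57 58 94 96 86 70 62 60 61 61 60 57]
[ 0.42518211 -0.0228877 ]
[-0.00460895 -0.22000144]
[-0.02291468 -0.36034743]
```

```bash
python3 -m jog '[{"grip":255,"travel":[0.1,-0.4,0],"twist":0},{"grip":255,"travel":[0.1,-0.45,0],"twist":0},{"grip":255,"travel":[0,0,0],"twist":0},{"grip":255,"travel":[0,0,-2],"twist":0},{"grip":255,"travel":[0,0,-2],"twist":0},{"grip":255,"travel":[0,0,-1.4],"twist":0},{"grip":255,"travel":[0,0,0],"twist":0},{"grip":255,"travel":[0,0,0],"twist":0}]'
cat > m6.py <<'E'
from ov import *
from rig import camera,get_obs
from m5 import meas
import sys
tag=sys.argv[1];o=get_obs();x,y,z=o["position"];zc=z-.0095;print("TCP",np.round(o["position"],4),"tip z",zc-.125,o["ft_force"])
im=camera("side")[:,:,::-1].copy();cv2.imwrite(f"pics/side{tag}.png",im)
d=meas(im,x,y,zc,0)
print("ring at side-frame dx mm",d[0]/.425)
b=(.4950,-.2137,-.144);parts=[box(.06,.11,.098,.098),cyl(.011,.098,.098)]
dx=float(sys.argv[2]) if len(sys.argv)>2 else -.003
pr=[cyl(.005,max(zc-.125,.098),zc-.035)]
w=(245,195,305,280);a=cv2.resize(im[w[1]:w[3],w[0]:w[2]],None,fx=6.6,fy=6.6,interpolation=cv2.INTER_CUBIC)
bb=overlay("side",im,[(parts,b,(255,0,255)),(pr,(x+dx,y-.0008,0),(0,255,255))],w,6.6)
cv2.imwrite(f"pics/v{tag}.png",np.hstack([a,bb]))
E
python3 m6.py 5
```

```text
time: 14.95
position: [0.4982, -0.2145, 0.2557]
tool_rot: [0.983, 0.184, -0.0, -0.0]
ft_force: [-0.3, 0.5, -1.1]
grip_width: 0.0252
TCP [ 0.4982 -0.2145  0.2557] tip z 0.12118176040810458 [-0.26093813  0.52208551 -1.14214221]
ring px [273.51624549 230.14440433] model front [274.63971997 229.84919289] diff [-1.12347448  0.29521144]
ring at side-frame dx mm -2.6434693704471317
```

View pics/v5.png

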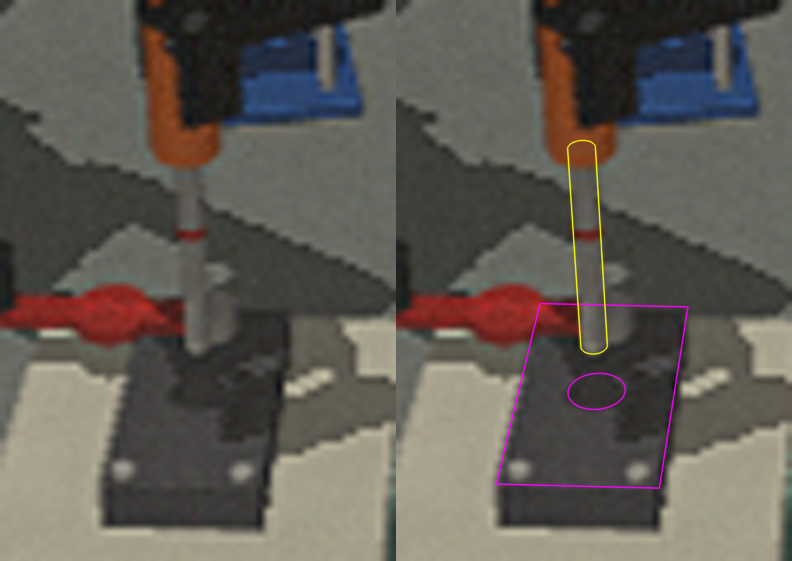

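The rod (yellow, left panel about 197,350) lines up with the bore column, and the mouth ellipse is centred at about (200,391). I'll apply a small y correction, then descend in stages while watching the force.

```bash
python3 -m jog '[{"grip":255,"travel":[0,0.13,0],"twist":0},{"grip":255,"travel":[0,0,0],"twist":0},{"grip":255,"travel":[0,0,0],"twist":0},{"grip":255,"travel":[0,0,-0.7],"twist":0},{"grip":255,"travel":[0,0,-0.8],"twist":0},{"grip":255,"travel":[0,0,0],"twist":0},{"grip":255,"travel":[0,0,0],"twist":0},{"grip":255,"travel":[0,0,0],"twist":0}]'; python3 m6.py 6 -.0028
```

```text
time: 15.8
position: [0.4981, -0.2131, 0.2405]
tool_rot: [0.983, 0.184, 0.0, 0.0]
ft_force: [0.8, 0.6, -0.9]
grip_width: 0.0254
TCP [ 0.4981 -0.2131  0.2405] tip z 0.10598149738655013 [ 0.76913159  0.56727277 -0.91101049]
ring px [273.81111111 234.83703704] model front [274.91008892 234.59800182] diff [-1.09897781  0.23903521]
ring at side-frame dx mm -2.5858301308561322
```

View pics/v6.png

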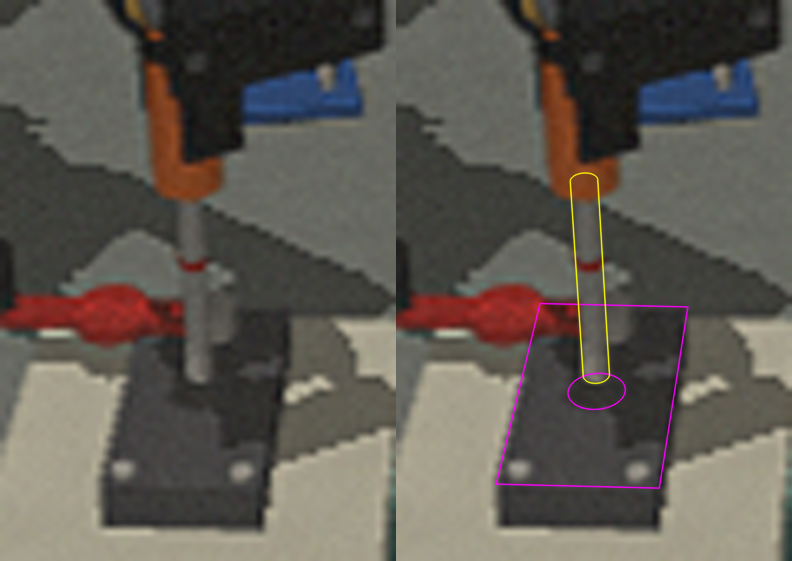

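Aligned: the tip (left panel about 197,380) is over the mouth, the overlay agrees to about 0.5 mm, and the force is just the probe's weight. Inserting.

```bash
python3 -m jog '[{"grip":255,"travel":[0,0,-0.6],"twist":0},{"grip":255,"travel":[0,0,-0.6],"twist":0},{"grip":255,"travel":[0,0,-0.6],"twist":0},{"grip":255,"travel":[0,0,0],"twist":0},{"grip":255,"travel":[0,0,0],"twist":0}]'; python3 -c "
from rig import get_obs;o=get_obs();print(o['ft_force'],o['moment'])"
```

```text
time: 16.35
position: [0.4979, -0.213, 0.2222]
tool_rot: [0.983, 0.184, -0.0, -0.0]
ft_force: [-0.5, -0.8, -1.7]
grip_width: 0.0251
[-0.45576605 -0.81358666 -1.72385998] [-0.00124651 -0.06031036  0.01133136]
```

```bash
python3 -m jog '[{"grip":255,"travel":[0,0,-0.7],"twist":0},{"grip":255,"travel":[0,0,-0.8],"twist":0},{"grip":255,"travel":[0,0,-0.8],"twist":0},{"grip":255,"travel":[0,0,-0.8],"twist":0},{"grip":255,"travel":[0,0,-0.8],"twist":0},{"grip":255,"travel":[0,0,-0.55],"twist":0},{"grip":255,"travel":[0,0,0],"twist":0},{"grip":255,"travel":[0,0,0],"twist":0}]'; python3 m6.py 7 -.0028
```

```text
time: 17.15
position: [0.498, -0.2131, 0.1779]
tool_rot: [0.983, 0.184, -0.0, -0.0]
ft_force: [0.6, -0.1, -0.2]
grip_width: 0.0253
TCP [ 0.498  -0.2131  0.1779] tip z 0.04343568359837155 [ 0.57238788 -0.07001645 -0.17118138]
ring px [275.208 254.912] model front [276.13089632 254.64425336] diff [-0.92289632  0.26774664]
ring at side-frame dx mm -2.171520761581659
```

View pics/v7.png

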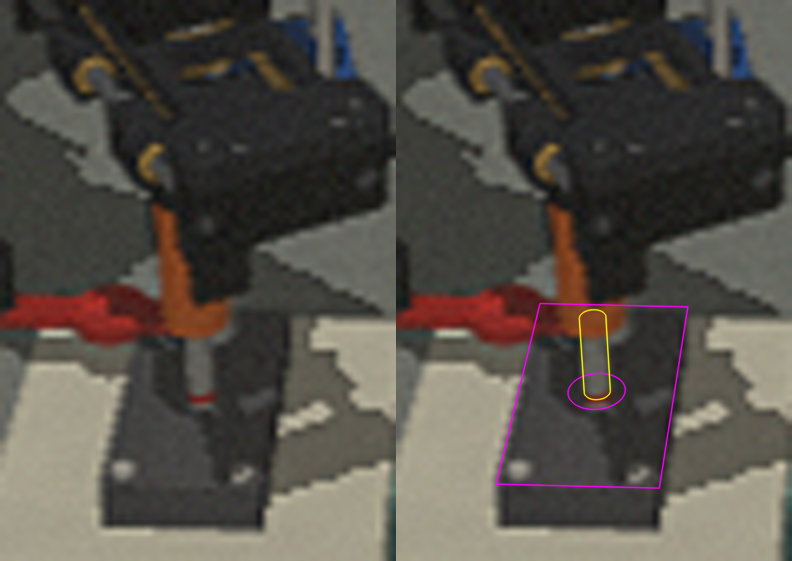

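The red ring is level with the mouth (left panel 201,398), within about 0.5 mm of the bore centre in x. There is no contact force, and the lever hasn't moved. Settling briefly, then handing in.

```bash
python3 -m jog '[{"grip":255,"travel":[0,0,0],"twist":0},{"grip":255,"travel":[0,0,0],"twist":0},{"grip":255,"travel":[0,0,0],"twist":0},{"grip":255,"travel":[0,0,0],"twist":0},{"grip":255,"travel":[0,0,0],"twist":0}]'; python3 -c "
from rig import *;o=get_obs();print(abs(o['joint_velocities']).max(),o['ft_force']);print(hand_in())"
```

```text
time: 17.7
position: [0.498, -0.213, 0.1781]
tool_rot: [0.983, 0.184, 0.0, 0.0]
ft_force: [-0.6, 0.8, -1.1]
grip_width: 0.0252
0.0013699170603454333 [-0.55294847  0.78006047 -1.06882235]
the job is handed in; nothing more can be done
None
```

The job is handed in at 17.7 s. The cover lever is open against its stop, and the small probe is held in the bore with its red ring level with the guide block's top.

- **Lever:** I gripped the knob and swung it along its arc until it stalled where 1.6 rad was predicted, with the force rising to about 17 N. Afterwards both cameras showed it on the 1.6 rad overlay.
- **Probe:** I took the smaller one from the blue holder and left the larger look-alike alone. I lifted it straight out, carried it over the block with the tip above the lever, and lowered it in stages. The force readings never showed more than the probe's weight, so there was no sign of contact.
- **Final pose:** The ring is at z ≈ 98 mm, the rod is vertical, and the arm was still (joint speeds under 0.002 rad/s) with a firm grip.

**Checks that disagreed:**
- **Sideways offset:** The side camera puts the probe's axis 2–3 mm to the -x side of the gripper's centre. I corrected for that using the same camera's view of the block.
- **Bore position:** The top and side cameras differ by about 1 mm on where the bore is. The rod should therefore be within about 1 mm of centre in x.
- **Unconfirmed direction:** Centring in y rests mainly on the gripper's own position, because the arm hid the top view. It should be good to 1–2 mm against the 6 mm clearance.
- **Bystanders:** I planned the moves to stay clear of the tape, scraper and trowel, but did not re-measure them at the end.

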